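# Put the solder pot back on the tinning station and turn its handle in

### The arm

A 6-joint arm with a two-finger parallel gripper is mounted at the origin on the work surface. World frame = base frame: x ahead of the robot, y to its left, z up, the work surface at z = 0. Lengths are in m, angles in rad, forces in N, time in s.
With the tool pointing down it reaches from about 0.25 to 0.775 m from the base axis. Payload 4 kg.
Tool frame: the origin (TCP) lies on the centre line of the jaws, within the pads' length; the fingertips stand 22 mm ahead of it and the grasp point (between the pads) lies 3 mm ahead of it; z points along the fingers, y is the direction in which the jaws open and shut (so a half turn about z gives the same grasp; the last joint's range is limited). The gripper opens to 94 mm and grips with 3 to 60 N. Pads are 16 mm wide; open, the fingers measure 119 mm over their backs; the gripper's body (75 mm by 177 mm) begins 78 mm behind the grasp point.
Start: joints at [-1.335, 0.087, 1.371, -0, 1.684, -0.103], TCP at [0.183, -0.519, 0.228] pointing down, gripper open.
Joint ranges: [-3.1, 3.1], [-0.76, 2.03], [0.27, 2.55], [-1.08, 4.22], [0.17, 2.65], [-2.57, 2.57]. Speed limits (rad/s): [2.79, 2.79, 3.14, 3.14, 3.14, 3.14].

### API

Orientations are given as a rotation vector (axis times angle).
In Python, from plant import * gives the robot as it stands. The module is installed in compiled form; this text tells all that it offers.
- The arm moves only by the tool drive_tool, never from a script. Its argument "commands" is a list of rows, each an object of numbers: "claw": the opening, from -1 (shut) to 1 (fully open); "tx", "ty", "tz": the shift along the world's x, y, z each as a share of 100 mm, from -1 to 1; "rx", "ry", "rz": the turn, a rotation vector about the world's x, y, z each as a share of 120 degrees, from -1 to 1. In form: [{"claw": .., "tx": .., "ty": .., "tz": .., "rx": .., "ry": .., "rz": ..}, ...]. A call has exactly 10 rows; each row is the pose to reach, as a shift and turn from the pose measured when the call began; what a row does not reach only later rows make up. A row lasts 1/10 s, in which the tool goes at most 50 mm and 8.59 degrees, less where a joint would pass 70% of its speed; a pose out of reach is approached as far as the arm can. A call with a number of a shift or a turn outside -1 to 1 is refused whole. A call with a gripper value outside its range is refused whole. The fingers move at their own pace and stop on an object; "force" is the grip in N (left out, the last holds). Time passes only in rows, so rows that repeat a pose let the fingers close, or fill a call up. It gives the time, the measured TCP pose, the force and the opening at its end, in the units of the state.
- read_state(): the state, without advancing time (a new reading comes with each control period).
- capture(name): name is "side" or "top" or "wrist"; returns the picture (480x640x3 uint8, red, green, blue); there is no depth.
- camera_params(name): a dict with "camera_matrix" (3x3 intrinsics, pixels), "R" (3x3) and "t" (3): a world point X has camera coordinates R X + t; the wrist camera has in their place "tool_from_camera" (4x4, takes a point from camera to tool coordinates, whose origin is the TCP and whose axes are the flange's). Camera axes: x right, y down, z forward; pixel columns grow to the right and rows downward; lengths in m; the calibration is good to about 2 mm. The wrist camera is an equidistant fisheye: a pixel r from the principal point sees the ray r / f radians off the axis. A picture is of the moment at which its call begins: read the wrist's pose just before it. camera_params takes no time and is no camera call.
- sign_off(): hands the job in, once; it reports no verdict.
The state is a dict: "time": time; "joint_positions": joint angles; "dq": joint speeds; "joint_torque": joint torques, N m; "tool_pos": TCP position; "ee_rot": TCP orientation; "contact_force": force on the tool from outside, world axes, zero at the start; "ft_torque": the same for the moment, N m; "gripper_width": opening from 0.0 (shut) to 1.0 (fully open).
Only numpy, scipy, OpenCV 4.12 (cv2) and the standard library are available. Lean on these libraries where they do the work, as an engineer would, in place of code of your own. Each camera call takes 0.05 s, during which the arm holds its last target.

### The job

Stand the tall solder pot that was left out on the counter on the empty ceramic disc of the steel tray: set it down, don't drop it, wholly on the disc, with its handle still out to the front or side as you carry it, and let go. Then swing its handle inward where it stands, so that it points straight to the tray's raised back like the handles beside it and no longer sticks out over a neighbour or past the tray. Do not tip the pot, and leave the two low pots and the reel of solder where they are.

Things in the scene. Friction and masses are not known exactly. Their poses are not given: they have to be found in the camera images.
- pot: The tall solder pot, the thing to move: cold, its solder set solid; steel cylinder 64 mm in diameter, 90 mm tall, 0.6 to 0.95 kg, balanced nearly on its axis, with one straight level handle along its own +x. Origin: centre of its base; z up. It may be gripped across the 64 mm shell. Starts on the counter left or right of the tray, handle roughly towards the robot.
- pot_handle (a point): Middle of the tall pot's black grip, 105 mm from the pot's axis and 70 mm above its base. The grip is 24 mm wide and 20 mm thick (60 to 80 mm above the base) and runs from 54 to 150 mm from the axis; a neck 14 mm wide joins it to the shell.
- pot_tip (a point): Free end of the tall pot's handle, 150 mm from the pot's axis and 70 mm above its base.
- disc_free: The empty one of three white heat-proof ceramic discs on the tray: 88 mm in diameter, 6 mm thick, fixed; origin at the centre of its underside, which lies 3 mm above the counter, so its top is 9 mm above the counter. Any of the three places in the row.
- disc_2: Disc under the low round pot, same size and origin as the empty disc, fixed.
- disc_3: Disc under the low square pot, same size and origin as the empty disc, fixed.
- tray: Stainless steel tray fixed on the counter, 225 mm deep (its x), 304 mm wide (its y). Front and side edges 12 mm high; the back, 112 mm from the origin along +x, is a 32 mm high upstand. Inward means along the tray's +x. The three discs stand in a row along y, 92 mm apart, 55 mm in front of the origin (towards -x). Origin: centre of its underside, at counter height.
- tray_back (a point): Middle of the top edge of the tray's raised back.
- pot_round: Low round solder pot on its disc, to be left alone: 76 mm in diameter, 44 mm tall (top 53 mm above the counter), handle along its own +x, 24 mm wide, 16 to 36 mm above its base, ending 150 mm from its axis and already pointing inward. Loose, about 0.75 kg. Origin: centre of its base. The tall pot's handle passes over it.
- pot_square: Low square solder pot on its disc, to be left alone: 70 by 70 mm, 42 mm tall (top 51 mm above the counter), handle as on the low round pot. Loose, about 0.8 kg. Origin: centre of its base. The tall pot's handle passes over it.
- round_tip (a point): Free end of the low round pot's handle.
- square_tip (a point): Free end of the low square pot's handle.
- reel: Reel of solder standing on end on the counter, 62 mm in diameter, 48 mm tall, loose; on the other side of the tray from where the tall pot starts. Origin: centre of its underside.
Not all that is in view belongs to the job. Leave any blue or red look-alike of the pot alone.

How it is judged:
By the outcome, as a careful person would: the job done as asked, in the order asked, and still so for the second after the job is handed in, with the robot touching nothing.
It also fails if it takes over 61 s, if anything falls off the work surface, if the arm or the gripper's body presses on something with over 40 N, if the wrist force passes 120 N, or if a joint passes its speed limit or range.

## Working session

There is one attempt and no reset: what is moved stays moved. The work goes in short steps, Python scripts to look and compute and a tool call to move; the robot and the scene stay as the last step left them, time stands still between calls to the robot, and variables do not carry over. Pictures are saved under pics/ and viewed, and the job is handed in when it is done.

Besides the shell and the picture viewer there is one more tool, called as name(argument=value, ...) on one line, values as JSON. drive_tool: Moves the arm, as the interface text tells. Shift numbers are shares of 100 mm and turn numbers shares of 120 degrees, none past 1 either way. Its arguments: {"type":"object","properties":{"commands":{"type":"array"},"force":{"type":"number"}},"required":["commands"]}

```bash
mkdir -p pics; cat > h.py <<'E'
from plant import *
import numpy as np, cv2
def save(n,im): cv2.imwrite('pics/'+n+'.png',cv2.cvtColor(im,cv2.COLOR_RGB2BGR))
def load(n): return cv2.cvtColor(cv2.imread('pics/'+n+'.png'),cv2.COLOR_BGR2RGB)
def ray(cam,px,z):
    p=camera_params(cam);K=np.array(p['camera_matrix']);R=np.array(p['R']);t=np.array(p['t'])
    d=R.T@np.linalg.inv(K)@np.array([px[0],px[1],1.]);c=-R.T@t
    return c+d*(z-c[2])/d[2]
def proj(cam,X):
    p=camera_params(cam);q=np.array(p['camera_matrix'])@(np.array(p['R'])@np.array(X,float)+np.array(p['t']))
    return q[:2]/q[2]
E
python3 - <<'E'
from h import *
for c in('top','side'): save(c+'0',capture(c)); p=camera_params(c); print(c,np.round(-np.array(p['R']).T@np.array(p['t']),3),np.round(p['camera_matrix'],1).tolist(),np.round(p['R'],3).tolist())
s=read_state();print({k:np.round(v,3) for k,v in s.items()})
E
```

```text
top [ 0.387 -0.004  1.322] [[558.7, 0.0, 328.3], [0.0, 558.7, 234.6], [0.0, 0.0, 1.0]] [[-0.018, -1.0, 0.026], [-0.997, 0.016, -0.07], [0.07, -0.027, -0.997]]
side [ 0.393 -0.714  0.832] [[540.6, 0.0, 325.3], [0.0, 540.6, 238.7], [0.0, 0.0, 1.0]] [[0.993, -0.116, -0.0], [-0.086, -0.734, -0.674], [0.078, 0.669, -0.739]]
{'time': np.float64(0.1), 'joint_positions': array([-1.335,  0.088,  1.372, -0.   ,  1.684, -0.103]), 'dq': array([ 0.001, -0.001, -0.003, -0.001,  0.   ,  0.   ]), 'joint_torque': array([ 1.0000e-03, -3.4125e+01, -3.0330e+01,  7.2000e-02,  3.0000e-02,
       -0.0000e+00]), 'tool_pos': array([ 0.183, -0.518,  0.226]), 'ee_rot': array([-3.095, -0.529,  0.   ]), 'contact_force': array([-0.322, -0.823,  0.155]), 'ft_torque': array([0.024, 0.007, 0.044]), 'gripper_width': np.float64(1.003)}
```

View pics/top0.png

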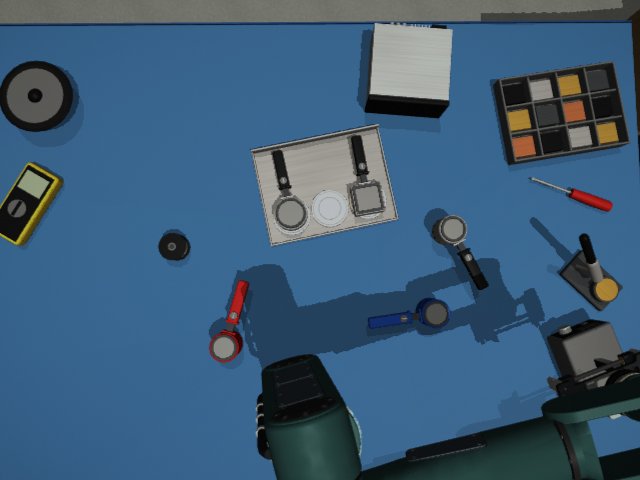

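View pics/side0.png

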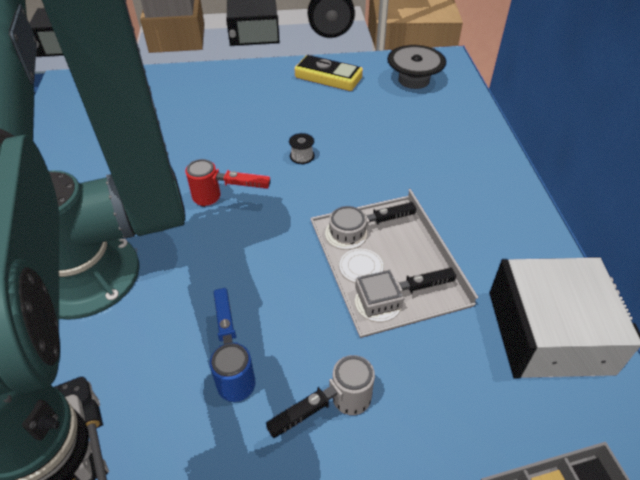

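Candidates in the top view are the steel pot with a black handle at (450,230), the blue one at (433,312) and the red one at (226,347). The steel one fits: it is uncoloured, stands right of the tray with its handle towards the robot, and the reel is on the other side at (174,247). The empty disc is the middle one at (329,208). I'll confirm in an enlarged crop.

```bash
python3 - <<'E'
from h import *
t=load('top0'); 
save('crop0',cv2.resize(t[115:305,240:500],None,fx=3,fy=3,interpolation=cv2.INTER_CUBIC))
s=load('side0'); save('crop1',cv2.resize(s[180:445,205:485],None,fx=2.2,fy=2.2,interpolation=cv2.INTER_CUBIC))
E
```

```text
(no output)
```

View pics/crop0.png

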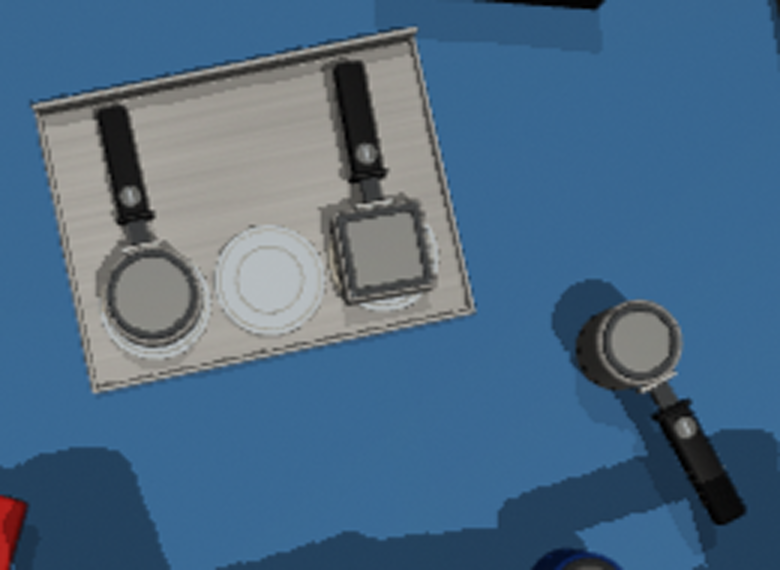

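View pics/crop1.png

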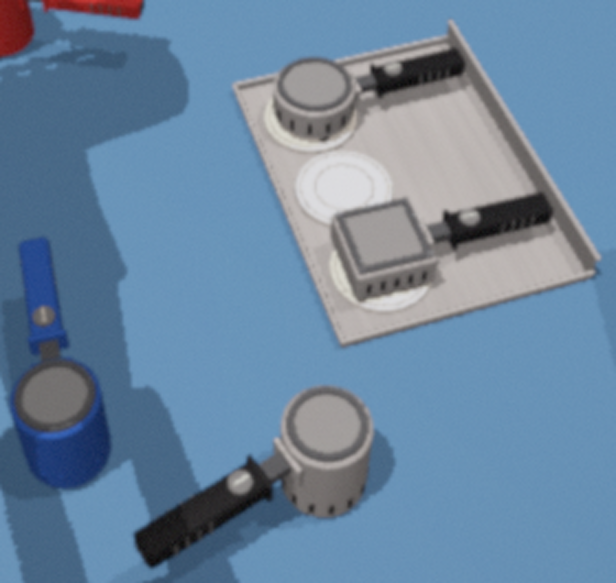

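The crop shows the steel pot's rim centred at about (454,229), its black handle ending near (483,286), and the middle disc bare at (330,208). Now I'll measure these with masks and check them against the side view.

```bash
cat > meas.py <<'E'
from h import *
def comps(im,mask,roi,amin=30):
    m=np.zeros(im.shape[:2],np.uint8);x0,y0,x1,y1=roi;m[y0:y1,x0:x1]=mask[y0:y1,x0:x1]*255
    return [c for c in cv2.findContours(m,cv2.RETR_EXTERNAL,cv2.CHAIN_APPROX_NONE)[0] if cv2.contourArea(c)>amin]
E
python3 - <<'E'
from meas import *
for cam,roi,droi in(('top',(425,205,500,300),(310,185,350,230)),('side',(260,345,385,440),(335,240,385,285))):
    im=load(cam+'0').astype(int);hsv=cv2.cvtColor(im.astype(np.uint8),cv2.COLOR_RGB2HSV)
    S,V=hsv[...,1],hsv[...,2]
    print(cam)
    for n,m in(('grey',(S<60)&(V>90)),('black',(V<60))):
        for c in comps(im,m,roi):
            (cx,cy),r=cv2.minEnclosingCircle(c);print(n,cv2.contourArea(c),cv2.boundingRect(c),np.round(cv2.minAreaRect(c)[0],1),np.round(cv2.minAreaRect(c)[1:][0],1),(cx,cy,r))
    for c in comps(im,(S<30)&(V>185),droi):
        e=cv2.fitEllipse(cv2.convexHull(c));print('disc',cv2.contourArea(c),np.round(e[0],1),np.round(e[1],1),np.round(ray(cam,e[0],.009),4))
# manual points
f=lambda x,y:(240+x/3,115+y/3)
g=lambda x,y:(205+x/2.2,180+y/2.2)
print('pot top',ray('top',f(641,341),.09),ray('side',g(327,425),.09))
print('tip top',ray('top',f(730,513),.075),ray('side',g(145,550),.07))
print('disc',ray('top',f(270,280),.009),ray('side',g(344,187),.009))
for n,p,z in(('BL',(34,102),.032),('BR',(415,30),.032),('FL',(95,390),.012),('FR',(473,312),.012)): print(n,ray('top',f(*p),z))
print('round',ray('top',f(153,293),.053),'sq',ray('top',f(383,250),.051), 'rt',ray('top',f(110,107),.035),'st',ray('top',f(348,63),.035))
E
```

```text
top
grey 293.5 (443, 219, 20, 20) [452.5 228.5] [19. 19.] (452.9705810546875, 228.26470947265625, 10.195853233337402)
grey 47.5 (439, 215, 28, 31) [453.5 229.5] [29.7 26.9] (452.6918640136719, 229.81976318359375, 15.354804992675781)
black 436.0 (457, 245, 32, 45) [471.1 266.2] [50.7 13.4] (471.5, 266.0, 25.519699096679688)
black 148.5 (432, 218, 21, 28) [440.  234.2] [28.8 15.4] (444.82257080078125, 232.30645751953125, 14.582332611083984)
disc 726.5 [329.  207.6] [30.7 31.8] [ 0.5432 -0.0421  0.009 ]
side
grey 88.5 (308, 393, 12, 12) [313.6 398.6] [10.5 11.4] (313.5, 398.5, 5.700977325439453)
grey 2018.0 (323, 355, 52, 60) [351.5 384.4] [47.3 58.6] (352.0932922363281, 384.6229553222656, 29.78409767150879)
black 931.0 (267, 389, 62, 48) [297.8 413.2] [19.2 67.4] (298.3549499511719, 414.18701171875, 33.776546478271484)
disc 1507.5 [359.1 254.4] [54.4 65.7] [ 0.5421 -0.0189  0.009 ]
pot top [ 0.48248144 -0.31662404  0.09      ] [ 0.48159227 -0.32073482  0.09      ]
tip top [ 0.35380287 -0.38299176  0.075     ] [ 0.35185069 -0.38564493  0.07      ]
disc [ 0.54150597 -0.04454633  0.009     ] [ 0.54205221 -0.04677471  0.009     ]
BL [0.68065291 0.13724743 0.032     ]
BR [ 0.73440515 -0.16113801  0.032     ]
FL [0.45676376 0.09376872 0.012     ]
FR [ 0.51347369 -0.20401136  0.012     ]
round [0.52769752 0.04596211 0.053     ] sq [ 0.55841533 -0.13017526  0.051     ] rt [0.67534766 0.07813425 0.035     ] st [ 0.7079664  -0.10769219  0.035     ]
```

Pot axis is at about (0.482, -0.319), with the handle heading -153°. The disc is at (0.542, -0.0445) and agrees with the tray centre and the low pots' midpoint. Tray inward is about +10.5°. The jaw line should be at -63°, square to the handle. I'll approach now.

drive_tool(commands=[{"claw": 1,"tx": 0.1,"ty": 0.07,"tz": 0,"rz": 0.01},{"claw": 1,"tx": 0.25,"ty": 0.17,"tz": 0,"rz": 0.02},{"claw": 1,"tx": 0.4,"ty": 0.27,"tz": 0,"rz": 0.03},{"claw": 1,"tx": 0.55,"ty": 0.37,"tz": 0,"rz": 0.04},{"claw": 1,"tx": 0.7,"ty": 0.47,"tz": 0,"rz": 0.05},{"claw": 1,"tx": 0.85,"ty": 0.57,"tz": 0,"rz": 0.063},{"claw": 1,"tx": 1,"ty": 0.67,"tz": 0,"rz": 0.063},{"claw": 1,"tx": 1,"ty": 0.67,"tz": 0,"rz": 0.063},{"claw": 1,"tx": 1,"ty": 0.67,"tz": 0,"rz": 0.063},{"claw": 1,"tx": 1,"ty": 0.67,"tz": 0,"rz": 0.063}], force=60)

```text
invalid input at $.commands[0]: expected keys claw, tx, ty, tz, rx, ry, rz
```

drive_tool(commands=[{"claw": 1,"tx": 0.1,"ty": 0.07,"tz": 0,"rx": 0,"ry": 0,"rz": 0.01},{"claw": 1,"tx": 0.25,"ty": 0.17,"tz": 0,"rx": 0,"ry": 0,"rz": 0.02},{"claw": 1,"tx": 0.4,"ty": 0.27,"tz": 0,"rx": 0,"ry": 0,"rz": 0.03},{"claw": 1,"tx": 0.55,"ty": 0.37,"tz": 0,"rx": 0,"ry": 0,"rz": 0.04},{"claw": 1,"tx": 0.7,"ty": 0.47,"tz": 0,"rx": 0,"ry": 0,"rz": 0.05},{"claw": 1,"tx": 0.85,"ty": 0.57,"tz": 0,"rx": 0,"ry": 0,"rz": 0.063},{"claw": 1,"tx": 1,"ty": 0.67,"tz": 0,"rx": 0,"ry": 0,"rz": 0.063},{"claw": 1,"tx": 1,"ty": 0.67,"tz": 0,"rx": 0,"ry": 0,"rz": 0.063},{"claw": 1,"tx": 1,"ty": 0.67,"tz": 0,"rx": 0,"ry": 0,"rz": 0.063},{"claw": 1,"tx": 1,"ty": 0.67,"tz": 0,"rx": 0,"ry": 0,"rz": 0.063}], force=60)

```text
time: 1.1
tool_pos: [0.2823, -0.4514, 0.2263]
ee_rot: [-3.053, -0.732, 0.001]
contact_force: [0.4, 0.4, -0.2]
gripper_width: 1.002
```

drive_tool(commands=[{"claw": 1,"tx": 0.1,"ty": 0.07,"tz": 0,"rx": 0,"ry": 0,"rz": 0},{"claw": 1,"tx": 0.25,"ty": 0.17,"tz": 0,"rx": 0,"ry": 0,"rz": 0},{"claw": 1,"tx": 0.4,"ty": 0.27,"tz": 0,"rx": 0,"ry": 0,"rz": 0},{"claw": 1,"tx": 0.55,"ty": 0.37,"tz": 0,"rx": 0,"ry": 0,"rz": 0},{"claw": 1,"tx": 0.7,"ty": 0.47,"tz": 0,"rx": 0,"ry": 0,"rz": 0},{"claw": 1,"tx": 0.85,"ty": 0.57,"tz": 0,"rx": 0,"ry": 0,"rz": 0},{"claw": 1,"tx": 1,"ty": 0.67,"tz": 0,"rx": 0,"ry": 0,"rz": 0},{"claw": 1,"tx": 1,"ty": 0.67,"tz": 0,"rx": 0,"ry": 0,"rz": 0},{"claw": 1,"tx": 1,"ty": 0.67,"tz": 0,"rx": 0,"ry": 0,"rz": 0},{"claw": 1,"tx": 1,"ty": 0.67,"tz": 0,"rx": 0,"ry": 0,"rz": 0}])

```text
time: 2.1
tool_pos: [0.3816, -0.3849, 0.2262]
ee_rot: [-3.053, -0.73, 0.002]
contact_force: [-0.2, -0.5, -0.2]
gripper_width: 1.0
```

drive_tool(commands=[{"claw": 1,"tx": 0.1,"ty": 0.07,"tz": 0,"rx": 0,"ry": 0,"rz": 0},{"claw": 1,"tx": 0.25,"ty": 0.17,"tz": 0,"rx": 0,"ry": 0,"rz": 0},{"claw": 1,"tx": 0.4,"ty": 0.27,"tz": 0,"rx": 0,"ry": 0,"rz": 0},{"claw": 1,"tx": 0.55,"ty": 0.37,"tz": 0,"rx": 0,"ry": 0,"rz": 0},{"claw": 1,"tx": 0.7,"ty": 0.47,"tz": 0,"rx": 0,"ry": 0,"rz": 0},{"claw": 1,"tx": 0.85,"ty": 0.57,"tz": 0,"rx": 0,"ry": 0,"rz": 0},{"claw": 1,"tx": 1,"ty": 0.66,"tz": 0,"rx": 0,"ry": 0,"rz": 0},{"claw": 1,"tx": 1,"ty": 0.66,"tz": -0.15,"rx": 0,"ry": 0,"rz": 0},{"claw": 1,"tx": 1,"ty": 0.66,"tz": -0.3,"rx": 0,"ry": 0,"rz": 0},{"claw": 1,"tx": 1,"ty": 0.66,"tz": -0.4,"rx": 0,"ry": 0,"rz": 0}])

```text
time: 3.1
tool_pos: [0.4803, -0.3187, 0.1833]
ee_rot: [-3.051, -0.729, 0.006]
contact_force: [0.3, -0.4, -0.3]
gripper_width: 0.999
```

```bash
python3 - <<'E'
from h import *
s=read_state();print(s['tool_pos'],s['ee_rot']);save('w1',capture('wrist'));p=camera_params('wrist');print({k:np.round(v,3).tolist() for k,v in p.items()})
E
```

```text
[ 0.48030976 -0.3186643   0.18326491] [-3.05088566 -0.72864449  0.00609214]
{'camera_matrix': [[371.648, 0.0, 319.456], [0.0, 371.648, 241.632], [0.0, 0.0, 1.0]], 'tool_from_camera': [[0.001, -0.961, -0.276, 0.081], [1.0, 0.0, 0.0, -0.0], [-0.0, -0.276, 0.961, -0.158], [0.0, 0.0, 0.0, 1.0]]}
```

View pics/w1.png

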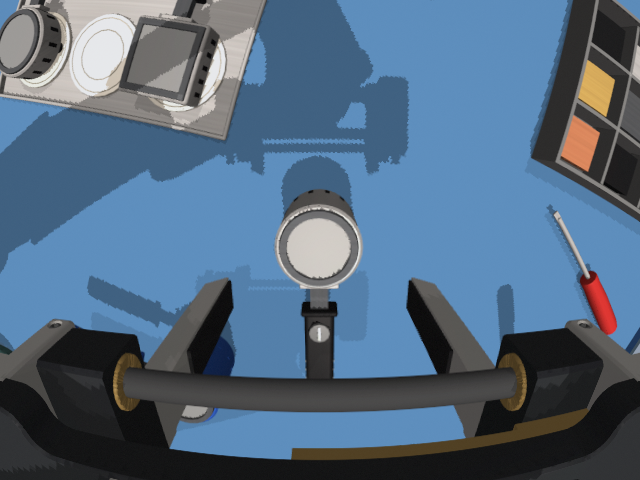

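The wrist view shows the pot rim centred at (319,247), midway between the jaws, with the handle straight down at column 319. The alignment is good. I'll cast that ray as a check.

```bash
cat >> h.py <<'E'
from scipy.spatial.transform import Rotation as Ro
def wray(px,z,pos,rv):
    p=camera_params('wrist');K=np.array(p['camera_matrix']);T=np.array(p['tool_from_camera'])
    u=np.array([(px[0]-K[0,2]),(px[1]-K[1,2])])/K[0,0];th=np.hypot(*u)
    d=np.array([*(u/max(th,1e-9)*np.sin(th)),np.cos(th)])
    R=Ro.from_rotvec(rv).as_matrix();c=np.array(pos)+R@T[:3,3];d=R@T[:3,:3]@d
    return c+d*(z-c[2])/d[2]
E
python3 - <<'E'
from h import *
s=read_state();a=(s['tool_pos'],s['ee_rot'])
print(wray((319,247),.09,*a),wray((319,280),.09,*a),wray((102,53),.009,*a))
E
```

```text
[ 0.48342158 -0.31494327  0.09      ] [ 0.4611449 -0.3262216  0.09     ] [ 0.5414529  -0.04360758  0.009     ]
```

drive_tool(commands=[{"claw": 1,"tx": 0.015,"ty": 0,"tz": -0.15,"rx": 0,"ry": 0,"rz": 0},{"claw": 1,"tx": 0.015,"ty": 0,"tz": -0.3,"rx": 0,"ry": 0,"rz": 0},{"claw": 1,"tx": 0.015,"ty": 0,"tz": -0.45,"rx": 0,"ry": 0,"rz": 0},{"claw": 1,"tx": 0.015,"ty": 0,"tz": -0.6,"rx": 0,"ry": 0,"rz": 0},{"claw": 1,"tx": 0.015,"ty": 0,"tz": -0.75,"rx": 0,"ry": 0,"rz": 0},{"claw": 1,"tx": 0.015,"ty": 0,"tz": -0.85,"rx": 0,"ry": 0,"rz": 0},{"claw": 1,"tx": 0.015,"ty": 0,"tz": -0.95,"rx": 0,"ry": 0,"rz": 0},{"claw": 1,"tx": 0.015,"ty": 0,"tz": -1,"rx": 0,"ry": 0,"rz": 0},{"claw": 1,"tx": 0.015,"ty": 0,"tz": -1,"rx": 0,"ry": 0,"rz": 0},{"claw": 1,"tx": 0.015,"ty": 0,"tz": -1,"rx": 0,"ry": 0,"rz": 0}])

```text
time: 4.15
tool_pos: [0.4815, -0.3185, 0.082]
ee_rot: [-3.049, -0.728, 0.008]
contact_force: [0.2, -0.2, 0.1]
gripper_width: 1.001
```

drive_tool(commands=[{"claw": 1,"tx": 0.01,"ty": 0.015,"tz": -0.05,"rx": 0,"ry": 0,"rz": 0},{"claw": 1,"tx": 0.01,"ty": 0.015,"tz": -0.12,"rx": 0,"ry": 0,"rz": 0},{"claw": 1,"tx": 0.01,"ty": 0.015,"tz": -0.12,"rx": 0,"ry": 0,"rz": 0},{"claw": 0.5,"tx": 0.01,"ty": 0.015,"tz": -0.12,"rx": 0,"ry": 0,"rz": 0},{"claw": 0.4,"tx": 0.01,"ty": 0.015,"tz": -0.12,"rx": 0,"ry": 0,"rz": 0},{"claw": 0.3,"tx": 0.01,"ty": 0.015,"tz": -0.12,"rx": 0,"ry": 0,"rz": 0},{"claw": 0,"tx": 0.01,"ty": 0.015,"tz": -0.12,"rx": 0,"ry": 0,"rz": 0},{"claw": -0.5,"tx": 0.01,"ty": 0.015,"tz": -0.12,"rx": 0,"ry": 0,"rz": 0},{"claw": -1,"tx": 0.01,"ty": 0.015,"tz": -0.12,"rx": 0,"ry": 0,"rz": 0},{"claw": -1,"tx": 0.01,"ty": 0.015,"tz": -0.12,"rx": 0,"ry": 0,"rz": 0}])

```text
time: 5.15
tool_pos: [0.4823, -0.3165, 0.0703]
ee_rot: [-3.048, -0.728, 0.008]
contact_force: [-2.7, 2.4, 3.1]
gripper_width: 0.672
```

drive_tool(commands=[{"claw": -1,"tx": 0,"ty": 0,"tz": 0,"rx": 0,"ry": 0,"rz": 0},{"claw": -1,"tx": 0,"ty": 0,"tz": 0,"rx": 0,"ry": 0,"rz": 0},{"claw": -1,"tx": 0,"ty": 0,"tz": 0.05,"rx": 0,"ry": 0,"rz": 0},{"claw": -1,"tx": 0,"ty": 0,"tz": 0.15,"rx": 0,"ry": 0,"rz": 0},{"claw": -1,"tx": 0,"ty": 0,"tz": 0.3,"rx": 0,"ry": 0,"rz": 0},{"claw": -1,"tx": 0,"ty": 0,"tz": 0.45,"rx": 0,"ry": 0,"rz": 0},{"claw": -1,"tx": 0,"ty": 0,"tz": 0.6,"rx": 0,"ry": 0,"rz": 0},{"claw": -1,"tx": 0,"ty": 0,"tz": 0.7,"rx": 0,"ry": 0,"rz": 0},{"claw": -1,"tx": 0,"ty": 0,"tz": 0.75,"rx": 0,"ry": 0,"rz": 0},{"claw": -1,"tx": 0,"ty": 0,"tz": 0.75,"rx": 0,"ry": 0,"rz": 0}])

```text
time: 6.15
tool_pos: [0.4827, -0.3169, 0.1466]
ee_rot: [-3.05, -0.728, 0.006]
contact_force: [-0.2, -0.7, -8.7]
gripper_width: 0.673
```

```bash
python3 - <<'E'
from h import *
s=read_state();print(s['tool_pos'],s['ee_rot'],s['gripper_width'],s['contact_force'],s['ft_torque']);save('w2',capture('wrist'));save('s2',capture('side'))
E
```

```text
[ 0.48274188 -0.31690948  0.14661279] [-3.0502287  -0.72833647  0.00610274] 0.6731594862332876 [-0.23807931 -0.74617568 -8.74720209] [-0.02468035 -0.03157675  0.01904319]
```

View pics/w2.png

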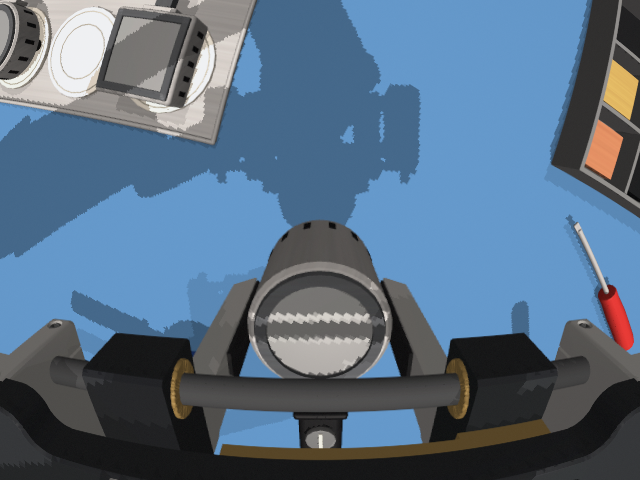

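View pics/s2.png

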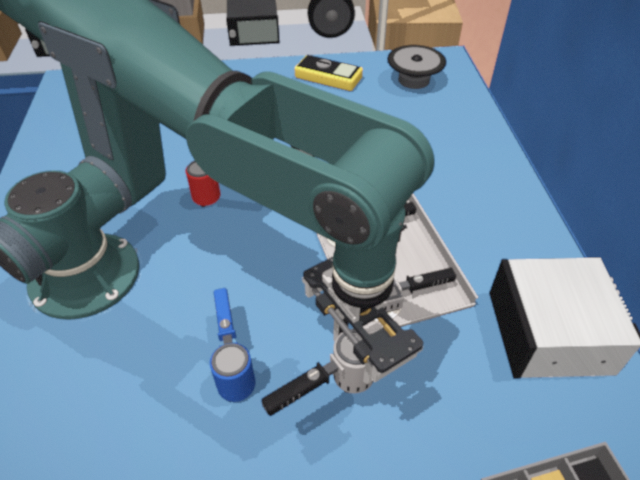

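The pot is held upright: opening 0.673, i.e. 63 mm, and about 8.5 N of weight. In the wrist view the rim spans columns 248 to 391 with its centre near (319,323). Next I'll work out its offset from the tool.

```bash
python3 - <<'E'
from h import *
s=read_state();pos,rv=np.array(s['tool_pos']),s['ee_rot'];z=pos[2]+.0197
P=[wray(p,z,pos,rv) for p in((319,262),(248,322),(391,322))]
# far rim point is 32 mm along -handle from axis
R=Ro.from_rotvec(rv).as_matrix()
for q in P: print(np.round(1000*(R.T@(q-pos)),1))
E
```

```text
[ 32.8  -0.3 -19.8]
[  5.4 -30.6 -19.4]
[  5.7  30.3 -20. ]
```

drive_tool(commands=[{"claw": -1,"tx": 0.02,"ty": 0.08,"tz": 0,"rx": 0,"ry": 0,"rz": 0.01},{"claw": -1,"tx": 0.04,"ty": 0.18,"tz": 0.01,"rx": 0,"ry": 0,"rz": 0.03},{"claw": -1,"tx": 0.06,"ty": 0.3,"tz": 0.02,"rx": 0,"ry": 0,"rz": 0.05},{"claw": -1,"tx": 0.08,"ty": 0.42,"tz": 0.03,"rx": 0,"ry": 0,"rz": 0.07},{"claw": -1,"tx": 0.1,"ty": 0.54,"tz": 0.04,"rx": 0,"ry": 0,"rz": 0.1},{"claw": -1,"tx": 0.12,"ty": 0.66,"tz": 0.05,"rx": 0,"ry": 0,"rz": 0.13},{"claw": -1,"tx": 0.15,"ty": 0.78,"tz": 0.06,"rx": 0,"ry": 0,"rz": 0.16},{"claw": -1,"tx": 0.18,"ty": 0.88,"tz": 0.07,"rx": 0,"ry": 0,"rz": 0.18},{"claw": -1,"tx": 0.2,"ty": 0.92,"tz": 0.07,"rx": 0,"ry": 0,"rz": 0.19},{"claw": -1,"tx": 0.2,"ty": 0.92,"tz": 0.07,"rx": 0,"ry": 0,"rz": 0.19}])

```text
time: 7.25
tool_pos: [0.5024, -0.2235, 0.1519]
ee_rot: [-2.844, -1.319, 0.011]
contact_force: [-0.4, -0.6, -8.4]
gripper_width: 0.676
```

drive_tool(commands=[{"claw": -1,"tx": 0.02,"ty": 0.08,"tz": 0,"rx": 0,"ry": 0,"rz": 0.01},{"claw": -1,"tx": 0.04,"ty": 0.18,"tz": 0,"rx": 0,"ry": 0,"rz": 0.03},{"claw": -1,"tx": 0.06,"ty": 0.3,"tz": 0,"rx": 0,"ry": 0,"rz": 0.05},{"claw": -1,"tx": 0.08,"ty": 0.42,"tz": 0,"rx": 0,"ry": 0,"rz": 0.07},{"claw": -1,"tx": 0.1,"ty": 0.54,"tz": 0,"rx": 0,"ry": 0,"rz": 0.1},{"claw": -1,"tx": 0.12,"ty": 0.66,"tz": 0,"rx": 0,"ry": 0,"rz": 0.13},{"claw": -1,"tx": 0.15,"ty": 0.78,"tz": 0,"rx": 0,"ry": 0,"rz": 0.16},{"claw": -1,"tx": 0.18,"ty": 0.88,"tz": 0,"rx": 0,"ry": 0,"rz": 0.18},{"claw": -1,"tx": 0.2,"ty": 0.92,"tz": 0,"rx": 0,"ry": 0,"rz": 0.19},{"claw": -1,"tx": 0.2,"ty": 0.92,"tz": 0,"rx": 0,"ry": 0,"rz": 0.19}])

```text
time: 8.25
tool_pos: [0.5227, -0.1307, 0.1519]
ee_rot: [-2.527, -1.858, 0.013]
contact_force: [1.3, -0.7, -7.1]
gripper_width: 0.673
```

drive_tool(commands=[{"claw": -1,"tx": 0.02,"ty": 0.08,"tz": 0,"rx": 0,"ry": 0,"rz": 0.01},{"claw": -1,"tx": 0.04,"ty": 0.18,"tz": 0,"rx": 0,"ry": 0,"rz": 0.03},{"claw": -1,"tx": 0.06,"ty": 0.3,"tz": 0,"rx": 0,"ry": 0,"rz": 0.05},{"claw": -1,"tx": 0.08,"ty": 0.42,"tz": 0,"rx": 0,"ry": 0,"rz": 0.07},{"claw": -1,"tx": 0.1,"ty": 0.54,"tz": 0,"rx": 0,"ry": 0,"rz": 0.1},{"claw": -1,"tx": 0.13,"ty": 0.66,"tz": 0,"rx": 0,"ry": 0,"rz": 0.12},{"claw": -1,"tx": 0.16,"ty": 0.78,"tz": 0,"rx": 0,"ry": 0,"rz": 0.14},{"claw": -1,"tx": 0.18,"ty": 0.84,"tz": 0,"rx": 0,"ry": 0,"rz": 0.15},{"claw": -1,"tx": 0.19,"ty": 0.86,"tz": 0,"rx": 0,"ry": 0,"rz": 0.15},{"claw": -1,"tx": 0.19,"ty": 0.86,"tz": 0,"rx": 0,"ry": 0,"rz": 0.15}])

```text
time: 9.25
tool_pos: [0.5418, -0.0446, 0.1519]
ee_rot: [-2.206, -2.232, 0.015]
contact_force: [-0.2, -0.7, -7.8]
gripper_width: 0.677
```

```bash
python3 - <<'E'
from h import *
s=read_state();print(s['tool_pos'],s['ee_rot'],s['gripper_width'],s['contact_force'],s['joint_positions']);save('s3',capture('side'));save('t3',capture('top'))
E
```

```text
[ 0.54180041 -0.0446425   0.15189883] [-2.20619346 -2.23215491  0.01472493] 0.6768718400596048 [-0.2435678  -0.68590539 -7.75280467] [-0.18286139  0.1062057   1.50044677 -0.00601222  1.54279282 -0.19436802]
```

View pics/s3.png

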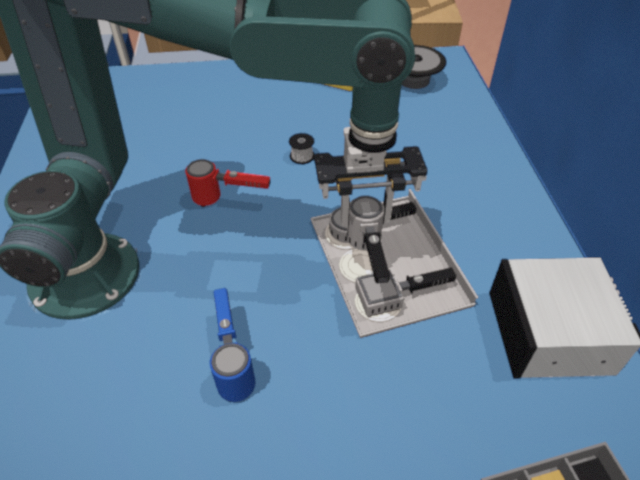

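View pics/t3.png

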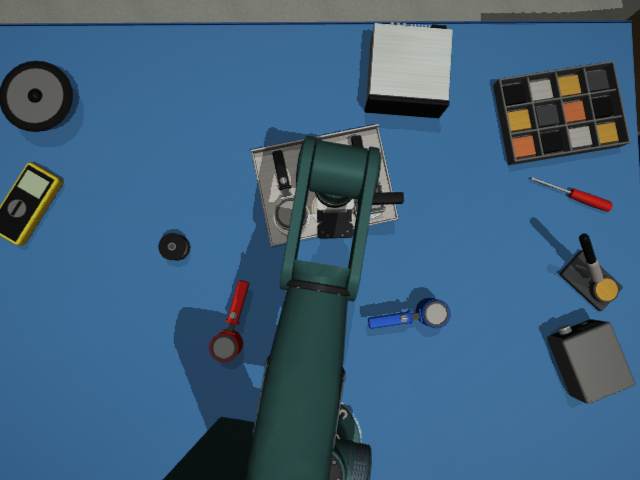

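The pot hangs over the middle disc, and the top view shows the handle to the right with its tip near (403,198), above the square pot. The low pots are unmoved. Lowering, slowly at the end.

drive_tool(commands=[{"claw": -1,"tx": 0,"ty": 0,"tz": -0.1,"rx": 0,"ry": 0,"rz": 0},{"claw": -1,"tx": 0,"ty": 0,"tz": -0.22,"rx": 0,"ry": 0,"rz": 0},{"claw": -1,"tx": 0,"ty": 0,"tz": -0.34,"rx": 0,"ry": 0,"rz": 0},{"claw": -1,"tx": 0,"ty": 0,"tz": -0.46,"rx": 0,"ry": 0,"rz": 0},{"claw": -1,"tx": 0,"ty": 0,"tz": -0.55,"rx": 0,"ry": 0,"rz": 0},{"claw": -1,"tx": 0,"ty": 0,"tz": -0.61,"rx": 0,"ry": 0,"rz": 0},{"claw": -1,"tx": 0,"ty": 0,"tz": -0.65,"rx": 0,"ry": 0,"rz": 0},{"claw": -1,"tx": 0,"ty": 0,"tz": -0.68,"rx": 0,"ry": 0,"rz": 0},{"claw": -1,"tx": 0,"ty": 0,"tz": -0.69,"rx": 0,"ry": 0,"rz": 0},{"claw": -1,"tx": 0,"ty": 0,"tz": -0.69,"rx": 0,"ry": 0,"rz": 0}])

```text
time: 10.35
tool_pos: [0.5418, -0.0452, 0.0831]
ee_rot: [-2.207, -2.232, 0.015]
contact_force: [-0.1, 0.2, -7.2]
gripper_width: 0.676
```

drive_tool(commands=[{"claw": -1,"tx": 0,"ty": 0,"tz": -0.005,"rx": 0,"ry": 0,"rz": 0},{"claw": -1,"tx": 0,"ty": 0,"tz": -0.01,"rx": 0,"ry": 0,"rz": 0},{"claw": -1,"tx": 0,"ty": 0,"tz": -0.015,"rx": 0,"ry": 0,"rz": 0},{"claw": -1,"tx": 0,"ty": 0,"tz": -0.02,"rx": 0,"ry": 0,"rz": 0},{"claw": -1,"tx": 0,"ty": 0,"tz": -0.025,"rx": 0,"ry": 0,"rz": 0},{"claw": -1,"tx": 0,"ty": 0,"tz": -0.03,"rx": 0,"ry": 0,"rz": 0},{"claw": -1,"tx": 0,"ty": 0,"tz": -0.03,"rx": 0,"ry": 0,"rz": 0},{"claw": -1,"tx": 0,"ty": 0,"tz": -0.03,"rx": 0,"ry": 0,"rz": 0},{"claw": -1,"tx": 0,"ty": 0,"tz": -0.03,"rx": 0,"ry": 0,"rz": 0},{"claw": -1,"tx": 0,"ty": 0,"tz": -0.03,"rx": 0,"ry": 0,"rz": 0}])

```text
time: 11.35
tool_pos: [0.5419, -0.0452, 0.0802]
ee_rot: [-2.207, -2.232, 0.014]
contact_force: [0.6, 0.1, -8.1]
gripper_width: 0.677
```

Not in contact yet. I'll go on down in small steps.

drive_tool(commands=[{"claw": -1,"tx": 0,"ty": 0,"tz": -0.003,"rx": 0,"ry": 0,"rz": 0},{"claw": -1,"tx": 0,"ty": 0,"tz": -0.006,"rx": 0,"ry": 0,"rz": 0},{"claw": -1,"tx": 0,"ty": 0,"tz": -0.009,"rx": 0,"ry": 0,"rz": 0},{"claw": -1,"tx": 0,"ty": 0,"tz": -0.012,"rx": 0,"ry": 0,"rz": 0},{"claw": -1,"tx": 0,"ty": 0,"tz": -0.015,"rx": 0,"ry": 0,"rz": 0},{"claw": -1,"tx": 0,"ty": 0,"tz": -0.015,"rx": 0,"ry": 0,"rz": 0},{"claw": -1,"tx": 0,"ty": 0,"tz": -0.015,"rx": 0,"ry": 0,"rz": 0},{"claw": -1,"tx": 0,"ty": 0,"tz": -0.015,"rx": 0,"ry": 0,"rz": 0},{"claw": -1,"tx": 0,"ty": 0,"tz": -0.015,"rx": 0,"ry": 0,"rz": 0},{"claw": -1,"tx": 0,"ty": 0,"tz": -0.015,"rx": 0,"ry": 0,"rz": 0}])

```text
time: 12.35
tool_pos: [0.5418, -0.0452, 0.0793]
ee_rot: [-2.207, -2.232, 0.014]
contact_force: [-3.6, 0.2, -0.2]
gripper_width: 0.676
```

Contact: the weight is off the wrist, at TCP height 0.0793 as predicted. Letting go, then backing up for a look.

drive_tool(commands=[{"claw": 0.4,"tx": 0,"ty": 0,"tz": 0,"rx": 0,"ry": 0,"rz": 0},{"claw": 0.6,"tx": 0,"ty": 0,"tz": 0,"rx": 0,"ry": 0,"rz": 0},{"claw": 0.8,"tx": 0,"ty": 0,"tz": 0,"rx": 0,"ry": 0,"rz": 0},{"claw": 0.8,"tx": 0,"ty": 0,"tz": 0,"rx": 0,"ry": 0,"rz": 0},{"claw": 0.8,"tx": 0,"ty": 0,"tz": 0,"rx": 0,"ry": 0,"rz": 0},{"claw": 0.8,"tx": 0,"ty": 0,"tz": 0,"rx": 0,"ry": 0,"rz": 0},{"claw": 0.8,"tx": 0,"ty": 0,"tz": 0,"rx": 0,"ry": 0,"rz": 0},{"claw": 0.8,"tx": 0,"ty": 0,"tz": 0,"rx": 0,"ry": 0,"rz": 0},{"claw": 0.8,"tx": 0,"ty": 0,"tz": 0,"rx": 0,"ry": 0,"rz": 0},{"claw": 0.8,"tx": 0,"ty": 0,"tz": 0,"rx": 0,"ry": 0,"rz": 0}])

```text
time: 13.35
tool_pos: [0.5419, -0.0452, 0.0793]
ee_rot: [-2.208, -2.232, 0.014]
contact_force: [-0.5, -0.7, -0.6]
gripper_width: 0.901
```

drive_tool(commands=[{"claw": 0.8,"tx": 0,"ty": 0,"tz": 0.1,"rx": 0,"ry": 0,"rz": 0},{"claw": 0.8,"tx": 0,"ty": 0,"tz": 0.25,"rx": 0,"ry": 0,"rz": 0},{"claw": 0.8,"tx": 0,"ty": 0,"tz": 0.4,"rx": 0,"ry": 0,"rz": 0},{"claw": 0.8,"tx": 0,"ty": 0,"tz": 0.55,"rx": 0,"ry": 0,"rz": 0},{"claw": 0.8,"tx": 0,"ty": 0,"tz": 0.7,"rx": 0,"ry": 0,"rz": 0},{"claw": 0.8,"tx": 0,"ty": 0,"tz": 0.85,"rx": 0,"ry": 0,"rz": 0},{"claw": 0.8,"tx": 0,"ty": 0,"tz": 0.95,"rx": 0,"ry": 0,"rz": 0},{"claw": 0.8,"tx": 0,"ty": 0,"tz": 1,"rx": 0,"ry": 0,"rz": 0},{"claw": 0.8,"tx": 0,"ty": 0,"tz": 1,"rx": 0,"ry": 0,"rz": 0},{"claw": 0.8,"tx": 0,"ty": 0,"tz": 1,"rx": 0,"ry": 0,"rz": 0}])

```text
time: 14.35
tool_pos: [0.5415, -0.0452, 0.1786]
ee_rot: [-2.207, -2.231, 0.015]
contact_force: [0.3, -0.7, -0.1]
gripper_width: 0.898
```

```bash
python3 - <<'E'
from h import *
s=read_state();print(s['tool_pos'],s['ee_rot'],s['gripper_width'],s['contact_force']);save('w4',capture('wrist'));save('s4',capture('side'))
i=load('s4');save('s4c',cv2.resize(i[180:345,290:490],None,fx=3,fy=3,interpolation=cv2.INTER_CUBIC))
E
```

```text
[ 0.54154396 -0.04517458  0.17858234] [-2.20675682 -2.23105456  0.01541906] 0.8975866460881153 [ 0.25555133 -0.70832914 -0.06584489]
```

View pics/w4.png

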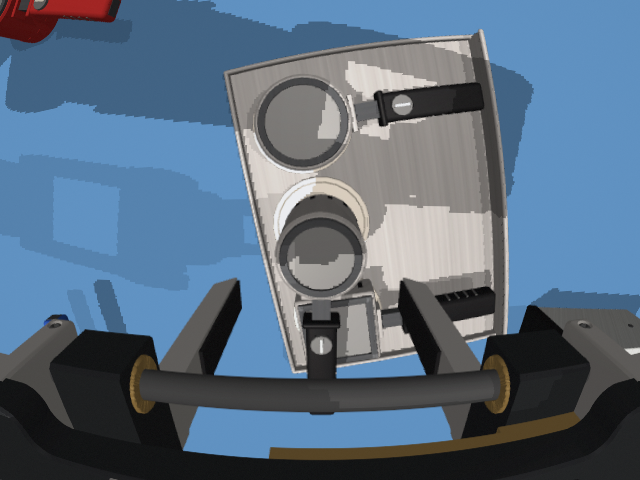

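View pics/s4c.png

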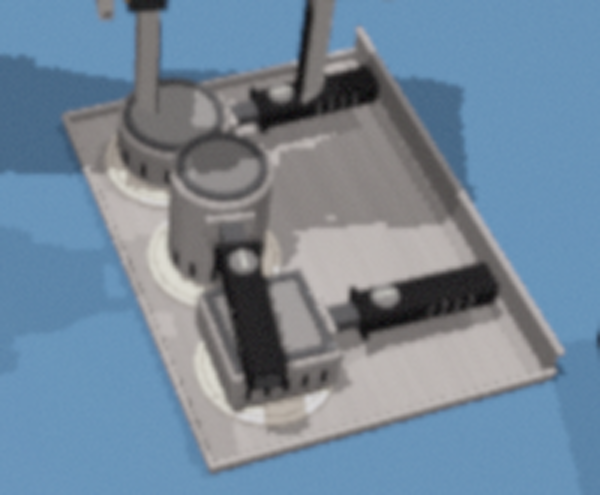

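The pot stands upright on the disc, rim centred at about (321,254), and the handle lies at the side over the square pot. Checking the centring before I swing it.

```bash
python3 - <<'E'
from h import *
s=read_state();a=(s['tool_pos'],s['ee_rot'])
print('rim',wray((321.5,255),.099,*a),wray((277,255),.099,*a),wray((366,255),.099,*a))
print('disc L/R/T',wray((274,222),.009,*a),wray((369,222),.009,*a),wray((320,177),.009,*a))
print('neck',wray((320,312),.079,*a), 'handle end',wray((322,410),.089,*a))
f=lambda x,y:(290+x/3,180+y/3)
print('side rim',ray('side',f(222,165),.099))
# tray back line
for p in((482,31),(506,365)): print(wray(p,.032,*a))
for p in((228,73),(293,372)): print(wray(p,.012,*a))
R=Ro.from_rotvec(a[1]).as_matrix();print('psi',np.degrees(np.arctan2(R[1,1],R[0,1])))
E
```

```text
rim [ 0.54210624 -0.04215536  0.099     ] [ 0.51207353 -0.04263704  0.099     ] [ 0.5721045  -0.04176508  0.099     ]
disc L/R/T [ 0.49851246 -0.04114403  0.009     ] [ 0.58476833 -0.03994455  0.009     ] [5.39837277e-01 1.46030659e-04 9.00000000e-03]
neck [ 0.54155859 -0.09526238  0.079     ] handle end [ 0.54449491 -0.18777279  0.089     ]
side rim [ 0.5420752  -0.04941782  0.099     ]
[0.67744229 0.13776417 0.032     ]
[ 0.74432465 -0.18908439  0.032     ]
[0.45844673 0.09400843 0.012     ]
[ 0.51355817 -0.20310629  0.012     ]
psi 0.6223834034273211
```

Pot (0.542, -0.044) against disc centre (0.5416, -0.044): centred, where 12 mm is allowed. The handle is at about -89° and has to reach +10.4°, so the swing is about +99.5°. I'll check the tool tilt, then go back down for the second grip.

```bash
python3 - <<'E'
from h import *
R=Ro.from_rotvec(read_state()['ee_rot']).as_matrix();z=R[:,2];print(z, np.degrees(np.cross(z,[0,0,-1]))/120)
E
```

```text
[-0.01014404 -0.00439839 -0.99993887] [ 0.00210008 -0.00484342  0.        ]
```

drive_tool(commands=[{"claw": 0.8,"tx": 0,"ty": 0,"tz": -0.1,"rx": 0,"ry": 0,"rz": 0},{"claw": 0.8,"tx": 0,"ty": 0,"tz": -0.25,"rx": 0,"ry": 0,"rz": 0},{"claw": 0.8,"tx": 0,"ty": 0,"tz": -0.4,"rx": 0,"ry": 0,"rz": 0},{"claw": 0.8,"tx": 0,"ty": 0,"tz": -0.55,"rx": 0,"ry": 0,"rz": 0},{"claw": 0.8,"tx": 0,"ty": 0,"tz": -0.7,"rx": 0,"ry": 0,"rz": 0},{"claw": 0.8,"tx": 0,"ty": 0,"tz": -0.82,"rx": 0,"ry": 0,"rz": 0},{"claw": 0.8,"tx": 0,"ty": 0,"tz": -0.92,"rx": 0,"ry": 0,"rz": 0},{"claw": 0.8,"tx": 0,"ty": 0,"tz": -0.97,"rx": 0,"ry": 0,"rz": 0},{"claw": 0.8,"tx": 0,"ty": 0,"tz": -0.98,"rx": 0,"ry": 0,"rz": 0},{"claw": 0.8,"tx": 0,"ty": 0,"tz": -0.98,"rx": 0,"ry": 0,"rz": 0}], force=25)

```text
time: 15.45
tool_pos: [0.5417, -0.0452, 0.0805]
ee_rot: [-2.207, -2.231, 0.015]
contact_force: [-0.7, -0.3, 0.8]
gripper_width: 0.9
```

drive_tool(commands=[{"claw": 0.8,"tx": 0,"ty": 0.005,"tz": 0,"rx": 0.002,"ry": -0.005,"rz": 0},{"claw": 0.8,"tx": 0,"ty": 0.005,"tz": 0,"rx": 0.002,"ry": -0.005,"rz": 0},{"claw": 0.5,"tx": 0,"ty": 0.005,"tz": 0,"rx": 0.002,"ry": -0.005,"rz": 0},{"claw": 0.4,"tx": 0,"ty": 0.005,"tz": 0,"rx": 0.002,"ry": -0.005,"rz": 0},{"claw": 0.35,"tx": 0,"ty": 0.005,"tz": 0,"rx": 0.002,"ry": -0.005,"rz": 0},{"claw": 0.2,"tx": 0,"ty": 0.005,"tz": 0,"rx": 0.002,"ry": -0.005,"rz": 0},{"claw": -0.5,"tx": 0,"ty": 0.005,"tz": 0,"rx": 0.002,"ry": -0.005,"rz": 0},{"claw": -1,"tx": 0,"ty": 0.005,"tz": 0,"rx": 0.002,"ry": -0.005,"rz": 0},{"claw": -1,"tx": 0,"ty": 0.005,"tz": 0,"rx": 0.002,"ry": -0.005,"rz": 0},{"claw": -1,"tx": 0,"ty": 0.005,"tz": 0,"rx": 0.002,"ry": -0.005,"rz": 0}], force=25)

```text
time: 16.45
tool_pos: [0.5415, -0.0447, 0.0807]
ee_rot: [2.209, 2.233, 0.0]
contact_force: [-3.4, -0.3, 2.6]
gripper_width: 0.678
```

drive_tool(commands=[{"claw": -1,"tx": 0,"ty": 0,"tz": 0,"rx": 0,"ry": 0,"rz": 0.02},{"claw": -1,"tx": 0,"ty": 0,"tz": 0,"rx": 0,"ry": 0,"rz": 0.05},{"claw": -1,"tx": 0,"ty": 0,"tz": 0,"rx": 0,"ry": 0,"rz": 0.08},{"claw": -1,"tx": 0,"ty": 0,"tz": 0,"rx": 0,"ry": 0,"rz": 0.11},{"claw": -1,"tx": 0,"ty": 0,"tz": 0,"rx": 0,"ry": 0,"rz": 0.14},{"claw": -1,"tx": 0,"ty": 0,"tz": 0,"rx": 0,"ry": 0,"rz": 0.17},{"claw": -1,"tx": 0,"ty": 0,"tz": 0,"rx": 0,"ry": 0,"rz": 0.2},{"claw": -1,"tx": 0,"ty": 0,"tz": 0,"rx": 0,"ry": 0,"rz": 0.23},{"claw": -1,"tx": 0,"ty": 0,"tz": 0,"rx": 0,"ry": 0,"rz": 0.25},{"claw": -1,"tx": 0,"ty": 0,"tz": 0,"rx": 0,"ry": 0,"rz": 0.25}])

```text
time: 17.45
tool_pos: [0.5418, -0.0446, 0.0806]
ee_rot: [1.555, 2.728, 0.001]
contact_force: [0.5, 0.5, 0.6]
gripper_width: 0.68
```

drive_tool(commands=[{"claw": -1,"tx": 0,"ty": 0,"tz": 0,"rx": 0,"ry": 0,"rz": 0.02},{"claw": -1,"tx": 0,"ty": 0,"tz": 0,"rx": 0,"ry": 0,"rz": 0.06},{"claw": -1,"tx": 0,"ty": 0,"tz": 0,"rx": 0,"ry": 0,"rz": 0.1},{"claw": -1,"tx": 0,"ty": 0,"tz": 0,"rx": 0,"ry": 0,"rz": 0.14},{"claw": -1,"tx": 0,"ty": 0,"tz": 0,"rx": 0,"ry": 0,"rz": 0.18},{"claw": -1,"tx": 0,"ty": 0,"tz": 0,"rx": 0,"ry": 0,"rz": 0.22},{"claw": -1,"tx": 0,"ty": 0,"tz": 0,"rx": 0,"ry": 0,"rz": 0.26},{"claw": -1,"tx": 0,"ty": 0,"tz": 0,"rx": 0,"ry": 0,"rz": 0.29},{"claw": -1,"tx": 0,"ty": 0,"tz": 0,"rx": 0,"ry": 0,"rz": 0.3},{"claw": -1,"tx": 0,"ty": 0,"tz": 0,"rx": 0,"ry": 0,"rz": 0.3}])

```text
time: 18.45
tool_pos: [0.5419, -0.0447, 0.0806]
ee_rot: [0.637, 3.075, 0.001]
contact_force: [0.7, 0.0, 1.4]
gripper_width: 0.678
```

drive_tool(commands=[{"claw": -1,"tx": 0,"ty": 0,"tz": 0,"rx": 0,"ry": 0,"rz": 0.02},{"claw": -1,"tx": 0,"ty": 0,"tz": 0,"rx": 0,"ry": 0,"rz": 0.06},{"claw": -1,"tx": 0,"ty": 0,"tz": 0,"rx": 0,"ry": 0,"rz": 0.1},{"claw": -1,"tx": 0,"ty": 0,"tz": 0,"rx": 0,"ry": 0,"rz": 0.14},{"claw": -1,"tx": 0,"ty": 0,"tz": 0,"rx": 0,"ry": 0,"rz": 0.18},{"claw": -1,"tx": 0,"ty": 0,"tz": 0,"rx": 0,"ry": 0,"rz": 0.22},{"claw": -1,"tx": 0,"ty": 0,"tz": 0,"rx": 0,"ry": 0,"rz": 0.26},{"claw": -1,"tx": 0,"ty": 0,"tz": 0,"rx": 0,"ry": 0,"rz": 0.28},{"claw": -1,"tx": 0,"ty": 0,"tz": 0,"rx": 0,"ry": 0,"rz": 0.28},{"claw": -1,"tx": 0,"ty": 0,"tz": 0,"rx": 0,"ry": 0,"rz": 0.28}])

```text
time: 19.45
tool_pos: [0.5422, -0.0448, 0.0806]
ee_rot: [-0.276, 3.128, 0.002]
contact_force: [0.4, 0.2, 0.9]
gripper_width: 0.679
```

```bash
python3 - <<'E'
from h import *
s=read_state();R=Ro.from_rotvec(s['ee_rot']).as_matrix();print('psi',np.degrees(np.arctan2(R[1,1],R[0,1])),R[:,2],s['tool_pos'],s['contact_force'],s['joint_positions'][5]);save('s5',capture('side'))
i=load('s5');save('s5c',cv2.resize(i[160:345,270:490],None,fx=3,fy=3,interpolation=cv2.INTER_CUBIC))
E
```

```text
psi 100.10154200506769 [ 0.00152719  0.00111212 -0.99999822] [ 0.54219069 -0.04481259  0.0806323 ] [0.38101931 0.15331839 0.94588873] -1.9348741608051854
```

View pics/s5c.png

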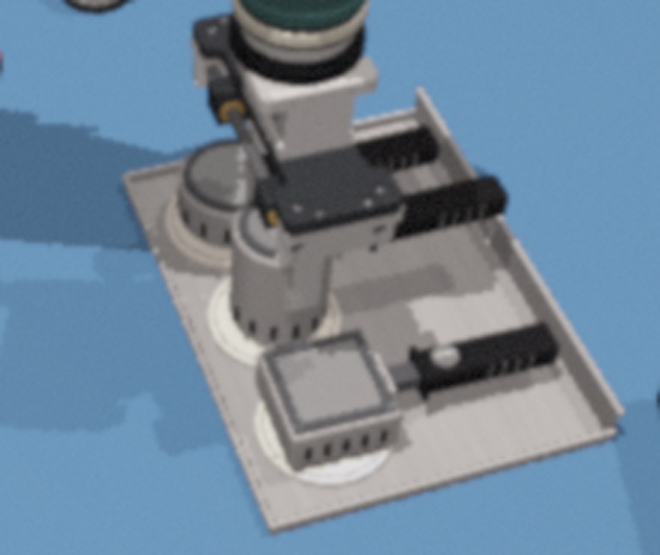

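The side view shows the handle now pointing to the back, parallel to its neighbours, and the pot upright on the disc. I'll open a little (about 76 mm) and rise.

drive_tool(commands=[{"claw": 0.4,"tx": 0,"ty": 0,"tz": 0,"rx": 0,"ry": 0,"rz": 0},{"claw": 0.5,"tx": 0,"ty": 0,"tz": 0,"rx": 0,"ry": 0,"rz": 0},{"claw": 0.6,"tx": 0,"ty": 0,"tz": 0,"rx": 0,"ry": 0,"rz": 0},{"claw": 0.65,"tx": 0,"ty": 0,"tz": 0,"rx": 0,"ry": 0,"rz": 0},{"claw": 0.65,"tx": 0,"ty": 0,"tz": 0,"rx": 0,"ry": 0,"rz": 0},{"claw": 0.65,"tx": 0,"ty": 0,"tz": 0,"rx": 0,"ry": 0,"rz": 0},{"claw": 0.65,"tx": 0,"ty": 0,"tz": 0,"rx": 0,"ry": 0,"rz": 0},{"claw": 0.65,"tx": 0,"ty": 0,"tz": 0,"rx": 0,"ry": 0,"rz": 0},{"claw": 0.65,"tx": 0,"ty": 0,"tz": 0,"rx": 0,"ry": 0,"rz": 0},{"claw": 0.65,"tx": 0,"ty": 0,"tz": 0,"rx": 0,"ry": 0,"rz": 0}])

```text
time: 20.5
tool_pos: [0.5422, -0.0448, 0.0806]
ee_rot: [-0.277, 3.128, 0.002]
contact_force: [-0.2, -0.5, 1.2]
gripper_width: 0.823
```

drive_tool(commands=[{"claw": 0.65,"tx": 0,"ty": 0,"tz": 0.05,"rx": 0,"ry": 0,"rz": 0},{"claw": 0.65,"tx": 0,"ty": 0,"tz": 0.15,"rx": 0,"ry": 0,"rz": 0},{"claw": 0.65,"tx": 0,"ty": 0,"tz": 0.3,"rx": 0,"ry": 0,"rz": 0},{"claw": 0.65,"tx": 0,"ty": 0,"tz": 0.45,"rx": 0,"ry": 0,"rz": 0},{"claw": 0.65,"tx": 0,"ty": 0,"tz": 0.6,"rx": 0,"ry": 0,"rz": 0},{"claw": 0.65,"tx": 0,"ty": 0,"tz": 0.75,"rx": 0,"ry": 0,"rz": 0},{"claw": 0.65,"tx": 0,"ty": 0,"tz": 0.9,"rx": 0,"ry": 0,"rz": 0},{"claw": 0.65,"tx": 0,"ty": 0,"tz": 1,"rx": 0,"ry": 0,"rz": 0},{"claw": 0.65,"tx": 0,"ty": 0,"tz": 1,"rx": 0,"ry": 0,"rz": 0},{"claw": 0.65,"tx": 0,"ty": 0,"tz": 1,"rx": 0,"ry": 0,"rz": 0}])

```text
time: 21.5
tool_pos: [0.5421, -0.0448, 0.1805]
ee_rot: [-0.277, 3.128, 0.002]
contact_force: [0.1, 1.1, 0.8]
gripper_width: 0.824
```

drive_tool(commands=[{"claw": 0.65,"tx": -0.1,"ty": 0,"tz": 0.1,"rx": 0,"ry": 0,"rz": 0},{"claw": 0.65,"tx": -0.25,"ty": 0,"tz": 0.25,"rx": 0,"ry": 0,"rz": 0},{"claw": 0.65,"tx": -0.4,"ty": 0,"tz": 0.4,"rx": 0,"ry": 0,"rz": 0},{"claw": 0.65,"tx": -0.55,"ty": 0,"tz": 0.5,"rx": 0,"ry": 0,"rz": 0},{"claw": 0.65,"tx": -0.7,"ty": 0,"tz": 0.5,"rx": 0,"ry": 0,"rz": 0},{"claw": 0.65,"tx": -0.85,"ty": 0,"tz": 0.5,"rx": 0,"ry": 0,"rz": 0},{"claw": 0.65,"tx": -0.95,"ty": 0,"tz": 0.5,"rx": 0,"ry": 0,"rz": 0},{"claw": 0.65,"tx": -1,"ty": 0,"tz": 0.5,"rx": 0,"ry": 0,"rz": 0},{"claw": 0.65,"tx": -1,"ty": 0,"tz": 0.5,"rx": 0,"ry": 0,"rz": 0},{"claw": 0.65,"tx": -1,"ty": 0,"tz": 0.5,"rx": 0,"ry": 0,"rz": 0}])

```text
time: 22.5
tool_pos: [0.4423, -0.0448, 0.2304]
ee_rot: [-0.277, 3.128, 0.002]
contact_force: [0.9, 0.6, -0.6]
gripper_width: 0.826
```

drive_tool(commands=[{"claw": 0.65,"tx": -0.1,"ty": 0.05,"tz": 0,"rx": 0,"ry": 0,"rz": 0},{"claw": 0.65,"tx": -0.25,"ty": 0.2,"tz": 0,"rx": 0,"ry": 0,"rz": 0},{"claw": 0.65,"tx": -0.4,"ty": 0.4,"tz": 0,"rx": 0,"ry": 0,"rz": 0},{"claw": 0.65,"tx": -0.5,"ty": 0.6,"tz": 0,"rx": 0,"ry": 0,"rz": 0},{"claw": 0.65,"tx": -0.6,"ty": 0.75,"tz": 0,"rx": 0,"ry": 0,"rz": 0},{"claw": 0.65,"tx": -0.7,"ty": 0.9,"tz": 0,"rx": 0,"ry": 0,"rz": 0},{"claw": 0.65,"tx": -0.7,"ty": 1,"tz": 0,"rx": 0,"ry": 0,"rz": 0},{"claw": 0.65,"tx": -0.7,"ty": 1,"tz": 0,"rx": 0,"ry": 0,"rz": 0},{"claw": 0.65,"tx": -0.7,"ty": 1,"tz": 0,"rx": 0,"ry": 0,"rz": 0},{"claw": 0.65,"tx": -0.7,"ty": 1,"tz": 0,"rx": 0,"ry": 0,"rz": 0}])

```text
time: 23.5
tool_pos: [0.3726, 0.0548, 0.2303]
ee_rot: [-0.276, 3.128, 0.001]
contact_force: [0.1, 0.2, -0.0]
gripper_width: 0.824
```

```bash
python3 - <<'E'
from h import *
for c in('top','side'): save(c+'6',capture(c))
s=read_state();print(s['time'],s['tool_pos'],s['contact_force'])
i=load('top6');save('t6c',cv2.resize(i[105:265,220:420],None,fx=4,fy=3.75 and 4,interpolation=cv2.INTER_CUBIC)[:600])
E
```

```text
23.6 [0.37252211 0.05473402 0.2302606 ] [-0.96874027  1.34928985  0.1899861 ]
```

View pics/t6c.png

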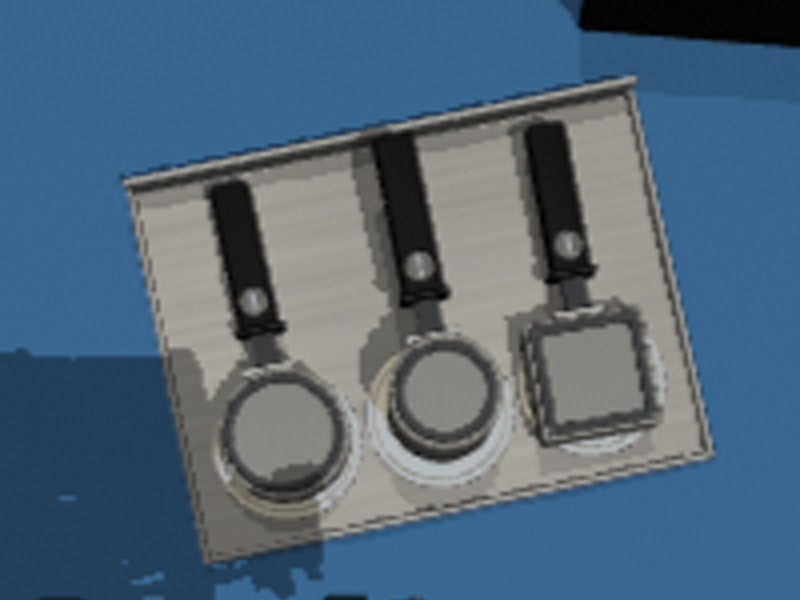

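View pics/side6.png

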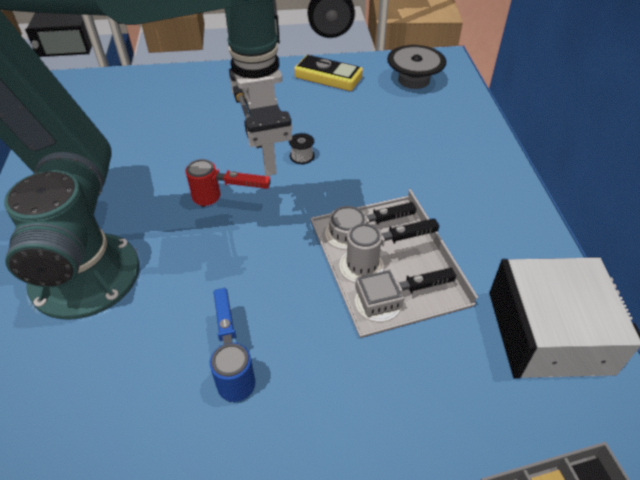

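Top crop: the tall pot's rim is at (445,388), its handle runs to about (394,140) parallel to the neighbours' handles, and it ends short of the tray's back edge. Now for the final angle and position.

```bash
python3 - <<'E'
from h import *
f=lambda x,y:(220+x/4,105+y/4)
def ang(a,b): d=b-a; return np.degrees(np.arctan2(d[1],d[0])),np.hypot(d[0],d[1])
r=ray('top',f(445,388),.099)
print('rim',r,'side',ray('side',(364.5,235),.099))
n=ray('top',f(423,298),.089);t=ray('top',f(394,140),.089);print('grip',ang(n,t),'axis-tip',ang(r,t),t)
print('round',ang(ray('top',f(258,332),.045),ray('top',f(229,185),.045)),'sq',ang(ray('top',f(572,275),.045),ray('top',f(544,126),.045)))
BL,BR,FL,FR=[ray('top',f(*p),z) for p,z in(((125,180),.032),((634,80),.032),((206,560),.012),((712,455),.012))]
print('back',ang(BR,BL)[0]-90,'front',ang(FR,FL)[0]-90)
# change in low pots & reel between pictures
a,b=load('top0').astype(int),load('top6').astype(int)
for nm,(x0,y0,x1,y1) in dict(round=(268,145,312,235),square=(345,130,392,222),reel=(155,228,195,265)).items():
    print(nm,np.round(cv2.phaseCorrelate(a[y0:y1,x0:x1].mean(2),b[y0:y1,x0:x1].mean(2))[0],2))
E
```

```text
rim [ 0.54494962 -0.04475704  0.099     ] side [ 0.54299191 -0.04952522  0.099     ]
grip (np.float64(9.326579305733206), np.float64(0.09068227892071261)) axis-tip (np.float64(10.307279053384622), np.float64(0.14373322105382141)) [ 0.68636332 -0.01903925  0.089     ]
round (np.float64(10.356131626868162), np.float64(0.08729202852706111)) sq (np.float64(9.318039289761654), np.float64(0.08882186018902836))
back 10.628610413477546 front 10.846682303012699
round [0.55 0.09]
square [ 0.02 -0.  ]
reel [-0.02  0.03]
```

```bash
python3 -c "
from plant import *
print(sign_off())"
```

```text
the job is handed in; nothing more can be done
None
```

The tall steel pot now stands on the empty middle disc with its handle pointing to the tray's raised back, and the job is handed in at about 24 s. I gripped it across the shell and lowered it onto the disc with the handle out to the side, until its weight was off the wrist. I then let go and backed off, regripped it lightly and turned it about 99.5° where it stood.

**Final checks**
- **Position:** the pot's axis is within about 3 mm of the disc centre in the top view and about 5 mm in the side view. Up to 12 mm still keeps it wholly on the disc. It is upright.
- **Handle:** it points at 9.3 to 10.3°, depending on the points used. The tray's inward direction is about 10.7°, and the neighbours' handles read 9.3 to 10.4°. The tip ends inside the tray.
- **Other objects:** the square pot and the reel did not move. An image comparison gave a 0.55 px shift for the round pot. The arm's shadow fell across it in the later picture, and its rim position by eye (about 0.6 px) agrees with its start, so I take it as unmoved.
- **Robot:** it ended clear of everything. The largest force reading after any move was about 9 N, while the pot was being carried.

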